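# Pin the spice grinder's cup, fit its drive knob and hold it down

## Robot

A 7-joint arm with a two-finger parallel gripper is mounted at the origin on the work surface. World frame = base frame: x ahead of the robot, y to its left, z up, the work surface at z = 0. Lengths are in m, angles in degrees, forces in N, time in s.
With the tool pointing down it reaches from about 0.425 to 1.025 m from the base axis. Payload 3.6 kg.
Tool frame: the origin (TCP) lies at the very end of the fingers, on their centre line; the grasp point (between the pads) lies 19 mm behind it (robot.grasp_offset is the distance from the TCP to the grasp point, in m); z points along the fingers, y is the direction in which the jaws open and shut (so a half turn about z gives the same grasp; the last joint's range is limited). The gripper opens to 85 mm and grips with 20 to 120 N. Pads are 22 mm wide; open, the fingers measure 114 mm over their backs; the gripper's body (76 mm by 85 mm) begins 54 mm behind the grasp point. The pads swing forward as they close: fully open they stand 13 mm farther back than shut.
Start: joints at [64.83, 33.873, 2.773, 92.16, -1.908, 54.013, -1.931], TCP at [0.246, -0.682, 0.231] pointing down, gripper open.
Joint ranges: [-153.93, 153.93], [-27.13, 128.08], [-72.61, 78.16], [10.71, 143.7], [-87.88, 267.88], [4.46, 118.87], [-176.78, 176.78]. Speed limits (degrees/s): [147.25, 147.25, 180, 180, 180, 180, 180].

## Interface

Orientations are given as a 3x3 rotation matrix whose columns are the frame's x, y, z axes.
In Python, from bench import robot gives the robot as it stands. Calls block until the motion is done:
- robot.movep(position, orientation): joint-space move of the TCP to a pose.
- robot.move_linear(position, feed=0.15, frame=None): straight line of the TCP; frame=None keeps the orientation; feed is the mean speed in m/s.
- robot.move_joints(angles): joint-space move.
- robot.grip(opening): finger opening in m; the grip force is fixed at half the most; returns when the fingers have stopped.
- robot.sleep(seconds).
- robot.solve_ik(position, orientation): joint angles nearest the present ones, or None.
- robot.state(): the state.
- robot.grab_frame(name): name is "side" or "top"; returns a dict with "frame" (400x640x3 uint8, blue, green, red), "camera_matrix" (3x3 intrinsics, pixels), "R" (3x3) and "t" (3): a world point X has camera coordinates R X + t. Camera axes: x right, y down, z forward; pixel columns grow to the right and rows downward; lengths in m; the calibration is good to about 2 mm. A picture is of the moment at which its call begins. There is no depth.
A pose or a line that the arm cannot do raises robot.Unreachable and nothing moves.
- robot.job_done(): hands the job in, once; it reports no verdict.
The state is a dict: "time_s": time; "joint_pos": joint angles; "joint_vel": joint speeds; "tau": joint torques, N m; "position": TCP position; "ee_rot": TCP orientation; "wrist_force": force on the tool from outside, world axes, zero at the start; "ft_torque": the same for the moment, N m; "gripper_width": finger opening in m.
Only numpy, scipy, OpenCV 4.12 (cv2) and the standard library are available. Lean on these libraries where they do the work, as an engineer would, in place of code of your own. Each camera call takes 0.05 s, during which the arm holds its last target.

## Task

Lock the spice grinder's cup to its base by dropping the steel retaining pin from its wooden rest down through both ears until its head sits on the upper ear, and leave it there. Then take the loose knob, turn it to match the D-shaft on the grinder's lid, push it fully home and press it on down against the spring to the bottom, finishing while you still hold it down. Do not disturb the molcajete, jar or pepper mill.

Things in the scene. Friction and masses are not known exactly. Their poses are not given: they have to be found in the camera images.
- pin_center (a point): Loose steel retaining pin, upright, 56 mm tall; this point is on its axis half-way up (28 mm above the foot). Shank: 8 mm diameter, the lower 36 mm, its last 8 mm tapering to 3.6 mm. Head: a block on top, 20 mm tall, 28 mm long (own x), 12 mm thick (own y; grip across this). It starts hanging in the hole of the wooden rest, head on the rest's top. z up.
- pin_shoulder (a point): The point on the pin's axis at the underside of its head (8 mm above pin_center, 36 mm above the foot); axes as the pin's.
- ear_hole (a point): Centre of the hole's mouth in the top face of the grinder's upper ear, 74 mm above the worktop. Two steel ears, 34 x 34 x 10 mm, lie one over the other (upper 64 to 74 mm high on the lid, lower 40 to 50 mm on the base); a 12 mm vertical hole with chamfered mouths runs through both. z up; own y points to the drive shaft's axis, 85 mm away. Pin seated: pin_shoulder at this point.
- shaft_seat (a point): On the axis of the upright spring-loaded drive shaft, at the top of its 26 mm wide collar; 86 mm above the worktop with the shaft up, and moves with it. Above it: a steel D-shaft 15 mm long, 16 mm diameter, with one flat 4.5 mm from the axis that faces own +x; top 4 mm tapered. z up. It cannot turn. Knob seated: knob_foot here and the knob's x pointing the same way as this x.
- drive (a joint): How far the shaft is pressed down, m: 0 up, 0.008 at the bottom stop. The spring takes about 4 N to start and about 10.5 N at the bottom, and pushes the shaft back up when released.
- knob_center (a point): Loose grey plastic knob, 46 mm tall, 40 g, on its socket; point on its axis half-way up. Lower 20 mm: hub 35 mm across. Upper 26 mm: bar grip 14 mm thick (own y; grip across this), from 16 mm behind the axis to a wedge point 23 mm ahead (own +x). z up. D-socket from below: 17 mm deep, 19.4 mm diameter, flat 6.2 mm from the axis, under the pointed end. Play on the shaft 1.7 mm, 0.2 rad.
- pin_rest: Fixed wooden pin rest, 60 x 60 x 40 mm tall, hole right through its middle with about 1 mm play round the pin. Origin at the centre of its underside. The rest and the knob start on opposite sides of the grinder; which is left or right varies.
- grinder: Fixed squat spice grinder, 100 mm across: black base, clear cup, steel lid with its top at 70 mm and a bushing (32 mm across, top at 76 mm) round the drive shaft. Origin at the centre of its underside, below the shaft; the ears stick out along its -y.
- knob_foot (a point): The point on the knob's axis at its underside (23 mm below knob_center); axes as the knob's.
- molcajete: Bystander: grey stone mortar on three feet, 180 mm across, 95 mm tall, origin at the centre of its underside. Leave alone.
- jar: Bystander: squat lidded glass jar, 94 mm across, 103 mm tall, origin at the centre of its underside. Leave alone.
- pepper_mill: Bystander: black plastic pepper mill, 58 mm across, 165 mm tall, origin at the centre of its underside. Leave alone.
- roaster_plate: Bystander: red ceramic roaster plate, 170 mm across, 18 mm tall, with a steel scraper lying beside it on its +y side; fixed; origin at the centre of its underside.
Things that resemble listed ones, but are neither listed nor needed, are in the scene too. What is shaped like the part that bears knob_center but green is not meant.

How it is judged (in metres and radians):
On the way, in this order (a step that is already met when the one before it is completed fails the run):
1. the pin is through both ears with its head on the upper ear (z of pin_shoulder in the frame of ear_hole between -0.003 and 0.003 m and horizontal distance between pin_shoulder and ear_hole below 0.004 m and angle between pin_shoulder's own z axis and vertical below 0.15 rad), for 0.2 s.
2. the knob is fully home on the D-shaft (z of knob_foot in the frame of shaft_seat between -0.003 and 0.003 m and horizontal distance between knob_foot and shaft_seat below 0.004 m and angle between knob_foot's own z axis and vertical below 0.12 rad and angle between the x axis of knob_foot and the x axis of shaft_seat, either way round below 0.35 rad), for 0.1 s.
At the end, for the whole second after the job is handed in: Pin head within 3 mm of the upper ear, 4 mm off-centre, tilt under 0.15 rad, untouched. Knob within 3 mm of the shaft collar, 4 mm off-centre, tilt under 0.12 rad, turned within 0.35 rad of the shaft, held by the fingers, pressing it with over 4 N; shaft down over 6 of 8 mm (all of step 1 and all of step 2 and value of joint drive above 0.006 m and contact force between knob and the fingers above 2 N and contact force between knob and drive above 4 N and contact force between pin and the arm below 0.1 N and contact force between pin and the fingers below 0.1 N); the arm keeps its last pose, push and grip.
It fails at once if the molcajete was shifted by more than 30 mm or tipped (distance of molcajete from where it was at the start of the episode above 0.03 m or angle between molcajete's own z axis and vertical above 0.3 rad).
It fails at once if the jar was shifted by more than 30 mm or tipped (distance of jar from where it was at the start of the episode above 0.03 m or angle between jar's own z axis and vertical above 0.3 rad).
It fails at once if the pepper mill was shifted by more than 30 mm or tipped (distance of pepper_mill from where it was at the start of the episode above 0.03 m or angle between pepper_mill's own z axis and vertical above 0.3 rad).
It also fails if it takes over 58 s, if anything falls off the work surface, if the arm or the gripper's body presses on something with over 40 N, if the wrist force passes 120 N, or if a joint passes its speed limit or range.

## Working session

There is one attempt and no reset: what is moved stays moved. The work goes in short steps, each a Python script; the robot and the scene stay as the last script left them, time stands still between calls to the robot, and variables do not carry over. Pictures are saved under pics/ and viewed, and the job is handed in when it is done.

```bash
mkdir -p pics
cat > h.py <<'E'
import numpy as np, cv2
from bench import robot
def grab(n,save=None):
    f=robot.grab_frame(n)
    if save: cv2.imwrite('pics/'+save,f['frame'])
    return f
def ray(f,u,v):
    R=np.array(f['R']);t=np.array(f['t']);K=np.array(f['camera_matrix'])
    d=R.T@np.linalg.inv(K)@np.array([u,v,1.]);return -R.T@t,d
def onz(f,u,v,z):
    o,d=ray(f,u,v);return o+d*(z-o[2])/d[2]
def proj(f,X):
    R=np.array(f['R']);t=np.array(f['t']);K=np.array(f['camera_matrix'])
    p=K@(R@np.array(X)+t);return p[:2]/p[2]
E
python3 - <<'E'
from h import *
for n in('side','top'):
    f=grab(n,n+'0.png');print(n,-np.array(f['R']).T@f['t'],np.round(f['R'],3).tolist(),f['camera_matrix'])
s=robot.state();print(s)
E
```

```text
side [0.57052812 0.56562706 0.72100562] [[-0.996, -0.091, 0.015], [-0.075, 0.702, -0.708], [0.054, -0.706, -0.706]] [[362.94278601   0.         335.10524478]
 [  0.         362.94278601 197.11714391]
 [  0.           0.           1.        ]]
top [ 0.4149304  -0.07104308  1.15710092] [[0.006, -1.0, -0.016], [-0.98, -0.003, -0.197], [0.197, 0.017, -0.98]] [[374.675968     0.         319.23351618]
 [  0.         374.675968   197.91139554]
 [  0.           0.           1.        ]]
{'time_s': 0.1, 'joint_pos': array([64.8311208 , 33.92077021,  2.76744422, 92.22916152, -1.9095439 ,
       54.01309225, -1.93291557]), 'joint_vel': array([ 0.02819888, -0.16438819, -0.02714388, -0.1441492 ,  0.09692087,
       -0.10801692, -0.0334857 ]), 'tau': array([ 4.83454205e-03, -5.49999833e+01,  1.55337710e+00, -1.98824447e+01,
        9.75712988e-03,  3.80337631e-03, -3.16670338e-06]), 'position': array([ 0.2454871 , -0.68137432,  0.23025071]), 'ee_rot': array([[ 9.40801001e-01,  3.38958514e-01, -7.75801233e-04],
       [ 3.38959390e-01, -9.40799113e-01,  1.88700353e-03],
       [-9.02572018e-05, -2.03825992e-03, -9.99997919e-01]]), 'wrist_force': array([-0.45365821,  1.04105147,  0.0598468 ]), 'ft_torque': array([ 0.02100649,  0.0328457 , -0.01890189]), 'gripper_width': 0.08524645096272562}
```

```bash
ls
```

```text
h.py
pics
```

View pics/side0.png

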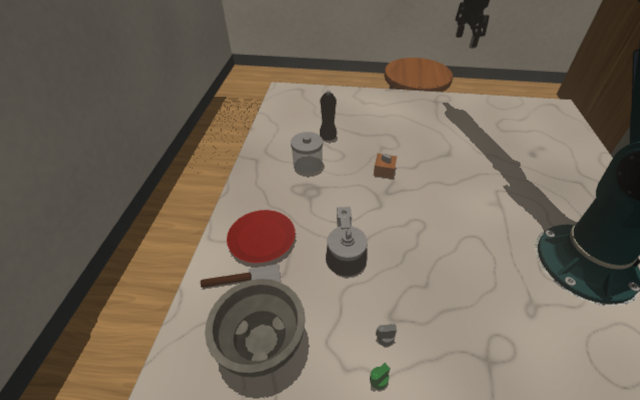

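View pics/top0.png

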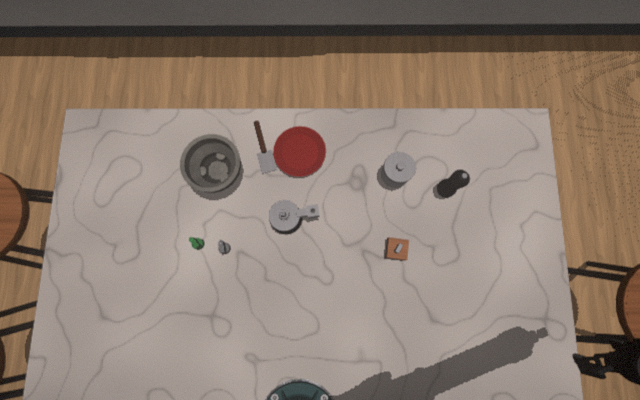

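The side view shows the rest with its pin at about (386,163), the grinder at (347,245) with its ears at (344,215), the grey knob at (387,333) and a green lookalike at (380,375). In the top view these are at (398,249), (285,215), (312,211), (224,247) and (196,243). The grey knob fits the description and the green one is excluded. I'll confirm this in enlarged crops.

Run:
```python
import cv2,numpy as np
s=cv2.imread('pics/side0.png');t=cv2.imread('pics/top0.png')
def c(im,u,v,w,h,k): return cv2.resize(im[v:v+h,u:u+w],None,fx=k,fy=k,interpolation=cv2.INTER_CUBIC)
a=np.hstack([c(t,375,225,40,40,7),c(t,265,195,60,40,7)]);b=np.hstack([c(t,185,230,50,30,8),c(s,362,315,40,30,7.5) if 0 else c(s,362,310,37,30,8)])
cv2.imwrite('pics/c1.png',a);cv2.imwrite('pics/c2.png',b)
cv2.imwrite('pics/c3.png',np.hstack([c(s,320,200,55,75,7),c(s,370,145,35,75,7)]))
```

```text
(no output)
```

View pics/c1.png

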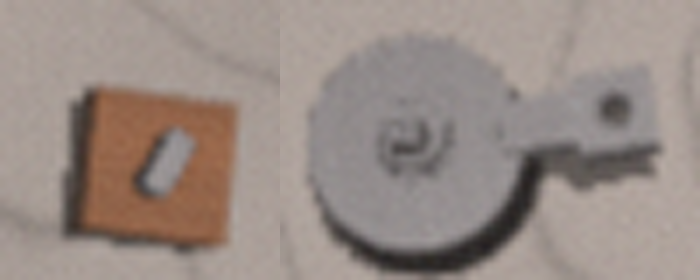

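View pics/c2.png

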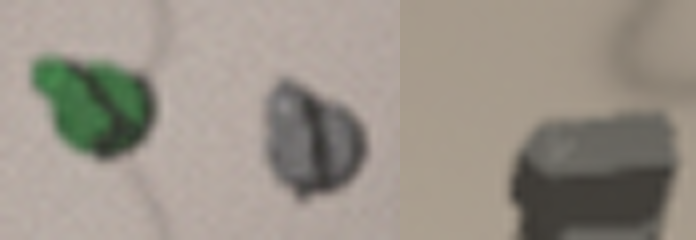

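View pics/c3.png

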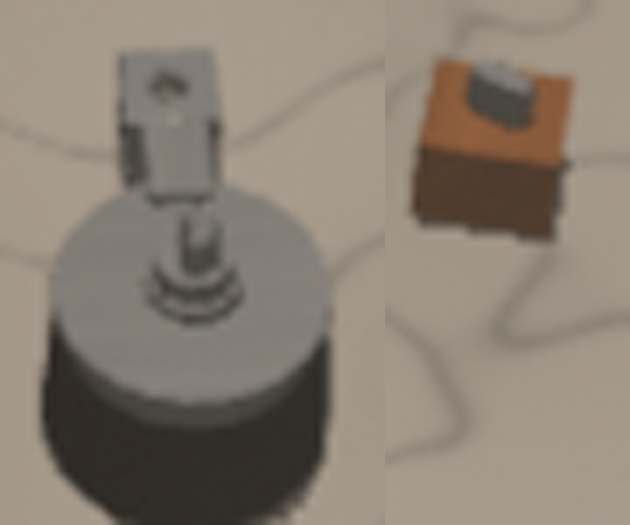

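Crop checks:
- **Knob:** the grey one has a bar with its pointed end toward the image top (slightly left) in the top view. The only other candidate is green, so grey it is.
- **Pin:** its head is a tilted block in the middle of the rest.
- **Ear hole:** visible near top-view (317,210) and side-view (344,212).

Next I'll average a few frames and measure.

Run:
```python
from h import *
import pickle
D={}
for n in('side','top'):
    fs=[grab(n) for _ in range(8)]
    f=dict(fs[0]);f['avg']=np.mean([x['frame'].astype(float) for x in fs],0);D[n]=f
pickle.dump(D,open('D.pkl','wb'))
t=D['top']['avg'];s=D['side']['avg']
def c(im,u,v,w,h,k):
    x=im[v:v+h,u:u+w];lo,hi=np.percentile(x,1),np.percentile(x,99)
    return cv2.resize(np.clip((x-lo)/(hi-lo)*255,0,255).astype(np.uint8),None,fx=k,fy=k,interpolation=cv2.INTER_NEAREST)
cv2.imwrite('pics/d1.png',np.hstack([c(t,274,203,24,24,16),c(s,336,220,24,24,16)]))
cv2.imwrite('pics/d2.png',np.hstack([c(t,300,198,24,24,16),c(s,332,203,24,24,16)]))
cv2.imwrite('pics/d3.png',np.hstack([c(t,212,235,24,24,16),c(s,375,318,24,24,16)]))
cv2.imwrite('pics/d4.png',np.hstack([c(t,385,237,24,24,16),c(s,374,148,24,24,16)]))
```

```text
(no output)
```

View pics/d1.png

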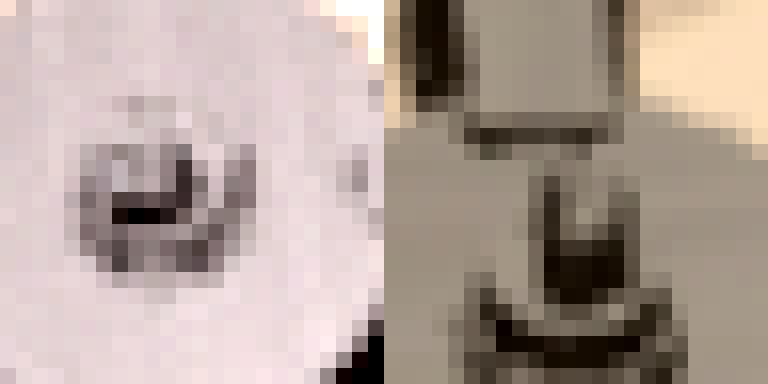

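View pics/d2.png

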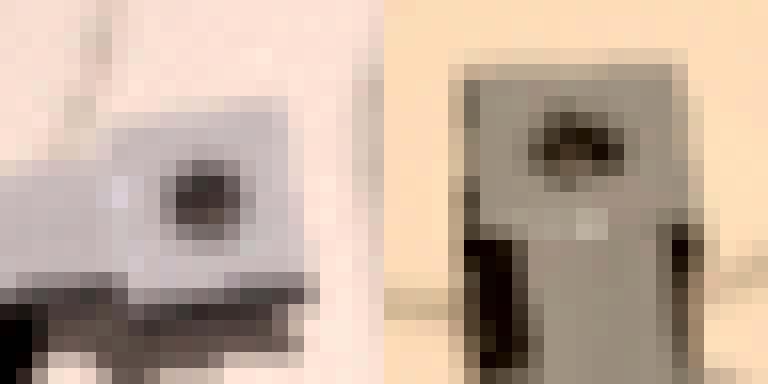

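View pics/d3.png

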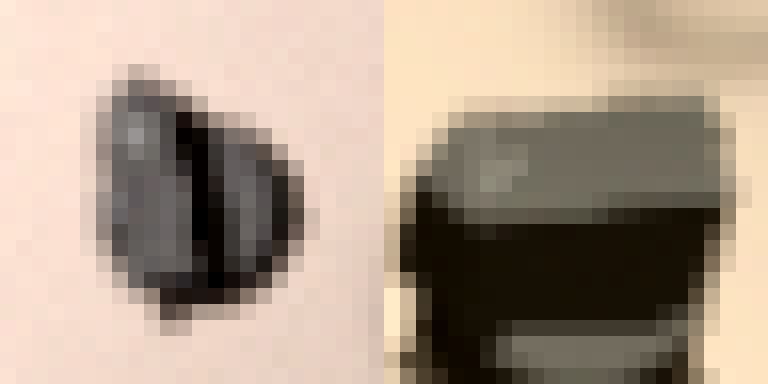

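View pics/d4.png

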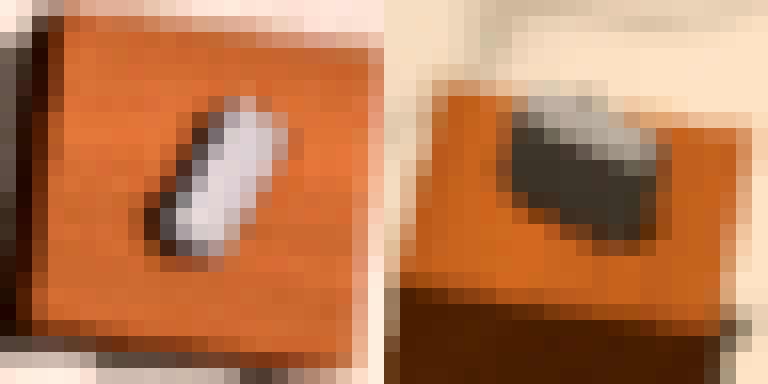

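```bash
cat > m.py <<'E'
from h import *
import pickle
D=pickle.load(open('D.pkl','rb'));T,S=D['top'],D['side']
def dark(f,u0,v0,w,h,thr=None):
    g=f['avg'][v0:v0+h,u0:u0+w].mean(2)
    bg=np.percentile(g,75);wt=np.clip((bg-g)-0.25*(bg-g.min()),0,None)
    V,U=np.mgrid[v0:v0+h,u0:u0+w];return (U*wt).sum()/wt.sum(),(V*wt).sum()/wt.sum()
E
python3 - <<'E'
from m import *
a=dark(T,308,206,9,9);b=dark(S,340,208,8,7)
print('hole',a,b,onz(T,*a,.074),onz(S,*b,.074))
# two-view triangulation
def tri(a,b):
    o1,d1=ray(T,*a);o2,d2=ray(S,*b)
    A=np.c_[d1,-d2];x=np.linalg.lstsq(A,o2-o1,rcond=None)[0];p,q=o1+d1*x[0],o2+d2*x[1];return (p+q)/2,np.linalg.norm(p-q)
print(tri(a,b))
# wood mask
for n,f in(('T',T),('S',S)):
    im=f['avg'].astype(np.uint8);h=cv2.cvtColor(im,cv2.COLOR_BGR2HSV)
    m=cv2.inRange(h,(3,120,70),(20,255,255))
    u0,v0=(380,232) if n=='T' else (370,145)
    w=np.zeros_like(m);w[v0:v0+38,u0:u0+38]=m[v0:v0+38,u0:u0+38]
    k=max(cv2.findContours(w,0,2)[0],key=cv2.contourArea);hu=cv2.convexHull(k)
    print(n,cv2.contourArea(hu),cv2.minAreaRect(hu), cv2.approxPolyDP(hu,3,True)[:,0].tolist())
    # head pixels: low saturation inside hull
    inn=np.zeros_like(m);cv2.drawContours(inn,[hu],-1,255,-1)
    if n=='T':
        br=(h[...,1]<90)&(inn>0)&(im.mean(2)>110)
        al=(h[...,1]<110)&(inn>0)
    else:
        sub=np.zeros_like(m);sub[150:158,378:396]=1
        br=(h[...,1]<110)&(sub>0)&(im.mean(2)>95)
    ys,xs=np.nonzero(br);print(len(xs),xs.mean(),ys.mean(),cv2.minAreaRect(np.c_[xs,ys].astype(np.float32)))
    print(onz(f,xs.mean(),ys.mean(),.06))
    C=np.cov(xs,ys);wv,vv=np.linalg.eigh(C);d=vv[:,1];p0=onz(f,xs.mean(),ys.mean(),.06)
    p1=onz(f,xs.mean()+d[0]*5,ys.mean()+d[1]*5,.06);print('dir',np.degrees(np.arctan2(*(p1-p0)[1::-1])))
    c=np.array(cv2.minAreaRect(hu)[0]);print('rest',onz(f,*c,.04))
E
```

```text
hole (np.float64(312.3004042607803), np.float64(210.0284907597536)) (np.float64(343.71821094675846), np.float64(211.62612474213222)) [ 0.5958086  -0.03174627  0.074     ] [ 0.59460602 -0.03421823  0.074     ]
(array([ 0.59492267, -0.03179222,  0.07674472]), np.float64(0.0008508697037209207))
T 351.0 ((397.2574157714844, 248.4257354736328), (19.303722381591797, 19.303720474243164), 5.710592269897461) [[389, 238], [407, 241], [406, 258], [387, 256]]
38 399.1578947368421 247.6578947368421 ((399.2000427246094, 247.6000213623047), (3.5777084827423096, 8.944271087646484), 26.56505012512207)
[ 0.48850165 -0.28427601  0.06      ]
dir 152.31820195587386
rest [ 0.4875618  -0.28249352  0.04      ]
S 230.5 ((385.2008972167969, 160.9934539794922), (19.42806625366211, 12.489471435546875), 7.594642639160156) [[377, 155], [395, 156], [394, 167], [375, 165]]
109 387.1834862385321 152.6880733944954 ((386.5, 153.5), (7.0, 17.0), 90.0)
[ 0.48515901 -0.29710434  0.06      ]
dir -1.1112697044761668
rest [ 0.48883133 -0.2825345   0.04      ]
```

Run:
```python
from m import *
for f,n,(u0,v0,w,h) in((T,'T',(262,192,66,50)),(S,'S',(318,198,60,85))):
    a=f['avg'];d=(a[...,2]-a[...,0])[v0:v0+h,u0:u0+w]
    print(n,np.percentile(d,[5,25,50,75,95]))
    x=np.clip((d-d.min())/(d.max()-d.min())*255,0,255).astype(np.uint8)
    g=a[v0:v0+h,u0:u0+w].mean(2).astype(np.uint8)
    k=6
    im=cv2.resize(np.hstack([x,g]),None,fx=k,fy=k,interpolation=0)
    im=cv2.cvtColor(im,cv2.COLOR_GRAY2BGR)
    # guess overlay
    e=np.array([.595,-.0325]);c=onz(T,283.9,214.1,.078)[:2]
    if n=='T': print(c,np.linalg.norm(c-e), onz(T,*np.array([283.9,214.1]),.076))
    for r,z in((.05,.07),(.016,.076),(.013,.086),(.008,.086),(.008,.101)):
        P=np.array([proj(f,[c[0]+r*np.cos(q),c[1]+r*np.sin(q),z]) for q in np.linspace(0,6.28,60)])
        P=((P-[u0,v0]+.5)*k).astype(int)+[w*k,0];cv2.polylines(im,[P.reshape(-1,1,2)],True,(0,0,255),1)
    cv2.imwrite(f'pics/e{n}.png',im)
```

```text
T [ 4.625  5.75  17.625 18.375 19.25 ]
[0.58280747 0.05087439] 0.08426118430380199 [0.58311861 0.05110035 0.076     ]
S [ 8.625 11.    25.25  26.125 26.75 ]
```

View pics/eT.png

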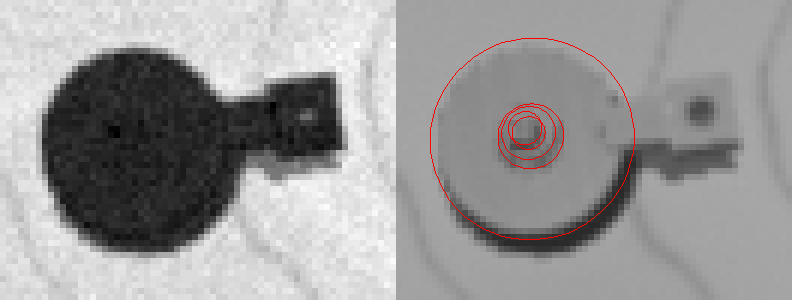

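View pics/eS.png

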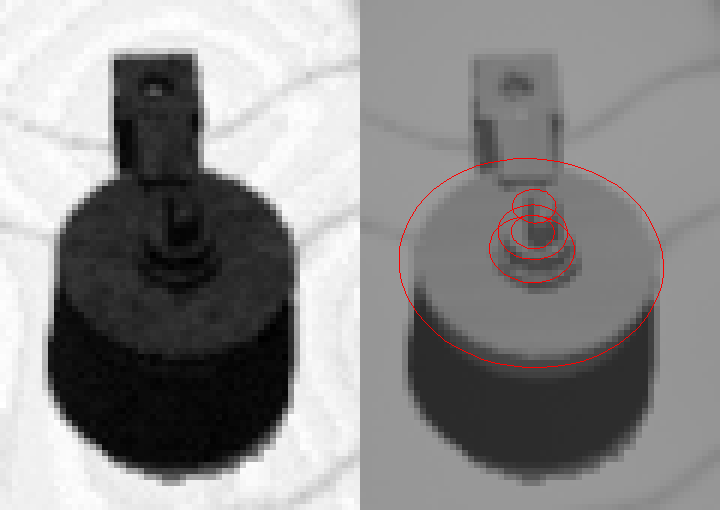

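Run:
```python
from m import *
from scipy.optimize import least_squares
# collect boundary of bright lid in each view, keep points near lid circle, back-project to z=.07, fit circle
for f,n,(u0,v0,w,h),thr in((T,'T',(262,192,44,50),14),(S,'S',(318,198,60,85),18)):
    k=8
    a=f['avg'];x=a[v0:v0+h,u0:u0+w]
    x=cv2.resize(x.astype(np.float32),None,fx=k,fy=k,interpolation=cv2.INTER_CUBIC)
    g=x.mean(2);d=x[...,2]-x[...,0]
    lidg=np.median(g[(d<thr)&(g>100)]) ;print(n,'lid gray',lidg)
    m=((d<thr)&(g>lidg*0.8)).astype(np.uint8)
    m=cv2.morphologyEx(m,cv2.MORPH_CLOSE,np.ones((25,25)))
    c=max(cv2.findContours(m,0,1)[0],key=cv2.contourArea)[:,0].astype(float)
    P=np.array([onz(f,(p[0]+.5)/k-.5+u0,(p[1]+.5)/k-.5+v0,.07)[:2] for p in c])
    # drop points toward ear (y< -0.0 ) 
    best=np.array([.583,.05,.046])
    for it in range(6):
        r=np.hypot(P[:,0]-best[0],P[:,1]-best[1])-best[2]
        kk=(abs(r)<(.006 if it<3 else .003))&(P[:,1]>best[1]-.03)
        best=least_squares(lambda q:np.hypot(P[kk,0]-q[0],P[kk,1]-q[1])-q[2],best,loss='soft_l1',f_scale=.001).x
    print(best,kk.sum(),len(P))
```

```text
T lid gray 141.74126
[0.58224001 0.05271201 0.04578148] 465 958
S lid gray 125.00583
[0.58080994 0.05040515 0.04527526] 585 1151
```

Run:
```python
from m import *
out=[]
for f,c,(u0,v0) in((T,(.5822,.0527),(272,202)),(S,(.5808,.0504),(335,218))):
    k=24;w=16 if 0 else 16;u0+=4 if f is T else 4;v0+=3 if f is T else 4
    x=f['avg'][v0:v0+18,u0:u0+16];lo,hi=x.min(),np.percentile(x,97)
    im=cv2.resize(np.clip((x-lo)/(hi-lo)*255,0,255).astype(np.uint8),None,fx=k,fy=k,interpolation=0)
    im2=im.copy()
    for r,z,col in((.013,.086,(0,255,0)),(.008,.086,(255,0,0)),(.008,.097,(0,160,255)),(.008,.101,(0,0,255))):
        P=np.array([proj(f,[c[0]+r*np.cos(q),c[1]+r*np.sin(q),z]) for q in np.linspace(0,6.28,60)])
        P=((P-[u0,v0]+.5)*k).astype(int);cv2.polylines(im2,[P.reshape(-1,1,2)],True,col,1)
    out.append(im2)
cv2.imwrite('pics/g.png',np.hstack(out))
```

```text
(no output)
```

View pics/g.png

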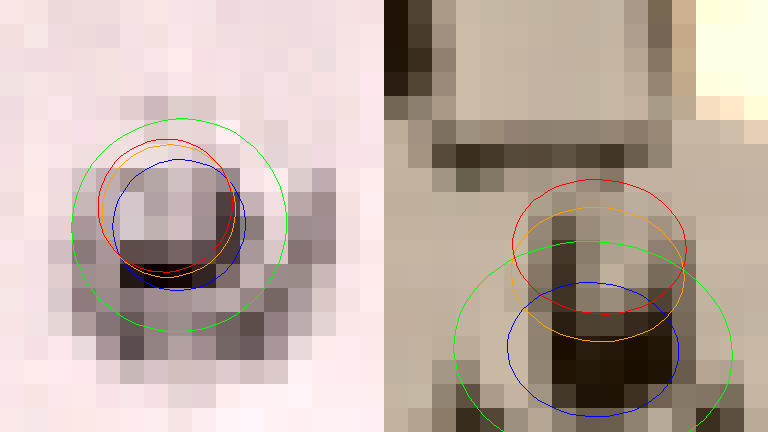

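Run:
```python
from m import *
np.set_printoptions(linewidth=200)
print('side cols 338..353 rows 224..242');print(S['avg'][224:243,338:354].mean(2).round().astype(int))
print('top cols 276..292 rows 207..222');print(T['avg'][207:223,276:293].mean(2).round().astype(int))
for c in((.5808,.0504),):
  for z in(.088,.095,.101):
    for dx in(.0045,-.008,.008):print(z,dx,proj(S,[c[0]+dx,c[1],z]))
  for y in (.008,-.008):print(proj(S,[c[0],c[1]+y,.086]),proj(S,[c[0],c[1]+y,.101]))
c=(.5822,.0527)
for dx in(.0045,-.008,.008):print('T',dx,proj(T,[c[0]+dx,c[1],.101]),proj(T,[c[0],c[1]+dx,.101]))
```

```text
side cols 338..353 rows 224..242
[[ 82  72  80 107 126 125 125 124 124 124 125 120 104 122 155 155]
 [ 72  75  87 110 126 126 125 124 124 124 125 122 108 120 151 152]
 [ 91  98 107 116 126 125 125 124 124 124 125 124 116 120 138 141]
 [118 121 113 102 113 111 108 108 108 108 108 105 110 125 125 127]
 [124 124 114  89  80  84  89  89  92  87  82  96 108 124 124 124]
 [124 124 124 113  95 103 115 114 117 110 104 124 124 124 124 124]
 [123 123 123 123 122 123 122 117 111 115 117 122 121 124 124 124]
 [124 124 124 123 124 124 124 109  94 111 116 119 113 119 125 125]
 [125 125 125 124 125 125 125 108  84 105 118 120 107 106 126 126]
 [124 124 124 124 124 124 122 103  81 108 123 115 100 101 124 124]
 [123 123 123 123 124 125 121 100  82 105 111 100  87 101 124 123]
 [123 123 123 123 124 125 125 108  75  86  87  79  75  99 123 123]
 [123 123 123 122 121 125 125 107  70  74  73  70  72  97 124 125]
 [124 124 124 114 109 126 125 108  72  73  72  69  71  95 119 118]
 [124 125 125 108  92 116 124 114  83  71  71  81  97 104 103 100]
 [125 123 119 105  79  88 112 120 107  95  95 107 121 105  80 
[... 1347 characters left out ...]
48 146 146 146 146 145 145]]
0.088 0.0045 [345.24271429 235.32833921]
0.088 -0.008 [350.82219149 235.78203613]
0.088 0.008 [343.68212212 235.20143917]
0.095 0.0045 [345.35326389 233.33188597]
0.095 -0.008 [350.96704373 233.78669399]
0.095 0.008 [343.78308744 233.20467599]
0.101 0.0045 [345.44910447 231.60106803]
0.101 -0.008 [351.09262405 232.05682285]
0.101 0.008 [343.87061873 231.47359395]
[346.97123561 238.85580526] [347.23412031 234.5701842 ]
[347.45623613 233.29768831] [347.72180094 228.99916126]
T 0.0045 [282.42040279 211.51014656] [280.80784452 213.06002213]
T -0.008 [282.30798958 215.83783667] [285.17549244 213.07614678]
T 0.008 [282.45178614 210.30194838] [279.58522084 213.0555084 ]
```

Run:
```python
from m import *
q=lambda f,x,y:onz(f,x/16-.5+(375 if f is S else 212),y/16-.5+(318 if f is S else 235),.046)
for f,tip,back in((S,(418-384,172),(716-384,152)),(T,(132,82),(160,285))):
    a,b=q(f,*tip),q(f,*back);d=a-b;print(a,b,np.linalg.norm(d),np.degrees(np.arctan2(d[1],d[0])), 'axis',b+d*16/39)
np.set_printoptions(linewidth=220)
print(S['avg'][322:341,374:400].mean(2).round().astype(int))
print(T['avg'][238:256,216:234].mean(2).round().astype(int))
```

```text
[0.50921716 0.24003214 0.046     ] [0.47314537 0.23391741 0.046     ] 0.036586390324913814 9.621070644172574 axis [0.48794405 0.23642601 0.046     ]
[0.5103691  0.24354773 0.046     ] [0.47304072 0.23616177 0.046     ] 0.03805207295316818 11.192222620126257 axis [0.48835493 0.23919191 0.046     ]
[[154 154 154 154 154 154 153 153 153 153 152 151 150 149 147 144 142 140 137 136 135 135 135 136 137 137]
 [154 154 154 154 154 154 153 153 153 153 153 152 151 150 146 139 137 133 133 132 131 137 142 142 143 143]
 [154 154 154 154 154 150 144 143 142 142 142 137 136 135 128 116 114 110 112 111 110 129 147 147 148 148]
 [154 154 154 154 149 132 120 119 112 115 114 106 102 103 102  99 100  99  99  99 100 114 139 149 149 149]
 [155 154 154 151 132 107 106 108 101 101 101 101 100 100 100 100 100 100 100  99 100 102 126 151 150 150]
 [155 154 152 138 112 101 106 109 105 107 101 101 101 101 101 101 100 100 100 100 100 107 132 151 151 151]
 [155 155 144 116 101 101 106 113 114 111 102 102 101 101 101 101 101 101 101 101 101 104 128 151 151 151]
 [155 152 125  86  97 101 106 115 112 102 102 102 102
[... 1882 characters left out ...]
100  80 116 164 166 165]
 [172 162 133 115 106 109 112 107  64  72 102 113 103  79 106 163 167 164]
 [171 161 129 110 108 109 112 105  62  67  93 109 103  74  98 153 166 165]
 [171 162 127  99 106 109 111 102  61  65  90 111 100  74 107 155 165 164]
 [171 165 143 102 108 110 112 104  72  65  90 105  90  85 133 164 164 162]
 [170 169 157 123 110 108 109 106  82  66  83  94  76 106 154 166 165 163]
 [169 169 165 146 112  93  88  82  73  61  70  80  98 144 165 165 163 162]
 [170 170 169 162 147 125  80  73  74  74  89 119 145 164 166 163 164 163]
 [170 169 169 167 167 150  99 108 136 138 143 157 164 165 163 164 163 163]
 [168 169 169 168 168 162 143 149 165 165 165 165 165 165 163 164 163 162]]
```

```bash
cat >> h.py <<'E'
def down(a):
    a=np.radians(a);y=np.array([np.cos(a),np.sin(a),0]);z=np.array([0,0,-1.]);return np.c_[np.cross(y,z),y,z]
def st(m=''):
    s=robot.state();print(m,'t%.2f'%s['time_s'],'p',np.round(s['position'],4),'F',np.round(s['wrist_force'],1),'w%.4f'%s['gripper_width'],'j7 %.0f'%s['joint_pos'][6]);return s
E
python3 - <<'E'
from m import *
print('pin S',onz(S,386.4,155.3,.06))
a=onz(S,381,331.5,.046)-onz(S,393,330.35,.046);print('knob yaw',np.degrees(np.arctan2(a[1],a[0])))
a=onz(T,222.5,243,.046)-onz(T,223.6,250.5,.046);print('knob yaw',np.degrees(np.arctan2(a[1],a[0])))
st('0')
robot.movep([.488,-.2838,.16],down(-117.7));st('above')
robot.grip(.05)
robot.move_linear([.488,-.2838,.0425],feed=.1);st('at pin')
a=grab('side','p1s.png');b=grab('top','p1t.png')
im=np.hstack([cv2.resize(a['frame'][130:190,350:410],None,fx=6,fy=6),cv2.resize(b['frame'][220:280,370:430],None,fx=6,fy=6)])
cv2.imwrite('pics/p1.png',im)
E
```

```text
pin S [ 0.48756996 -0.28441384  0.06      ]
knob yaw 11.240909850783963
knob yaw 11.610761670649978
0 t0.90 p [ 0.2457 -0.6821  0.2313] F [-0.2 -0.7 -0.2] w0.0856 j7 -2
above t2.62 p [ 0.488  -0.2851  0.1603] F [-1.4 -0.6 -0. ] w0.0856 j7 -82
at pin t4.39 p [ 0.4884 -0.2841  0.0431] F [-0.9  0.3  0.1] w0.0499 j7 -79
```

View pics/p1.png

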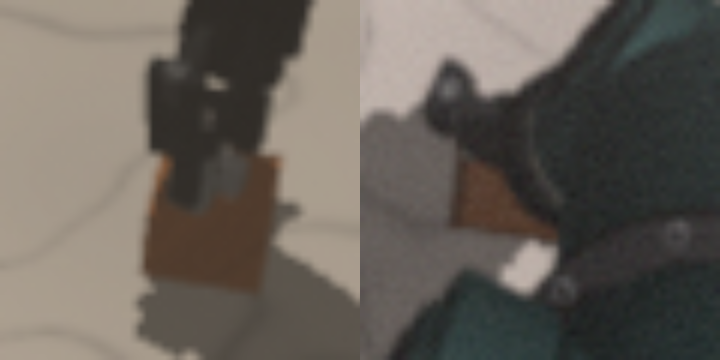

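The side crop shows the fingers straddling the pin head at about (386,158), just above the rest. Now I'll grip, lift and check.

Run:
```python
from h import *
robot.grip(0.0);st('gripped')
robot.move_linear([.488,-.2838,.15],feed=.12);st('up')
robot.movep([.5952,-.0332,.15],down(-117.7));st('over ear')
a=grab('side','p2s.png');b=grab('top','p2t.png')
im=np.hstack([cv2.resize(a['frame'][150:250,300:400],None,fx=4,fy=4),cv2.resize(b['frame'][160:260,260:360],None,fx=4,fy=4)])
cv2.imwrite('pics/p2.png',im)
```

```text
gripped t4.92 p [ 0.4881 -0.2842  0.0429] F [-0.8 -0.7  4.2] w0.0106 j7 -79
up t5.97 p [ 0.4874 -0.2833  0.1493] F [ 0.3 -0.  -0.9] w0.0103 j7 -82
over ear t7.03 p [ 0.5945 -0.0356  0.1498] F [ 0.  -0.5 -0.8] w0.0104 j7 -108
```

View pics/p2.png

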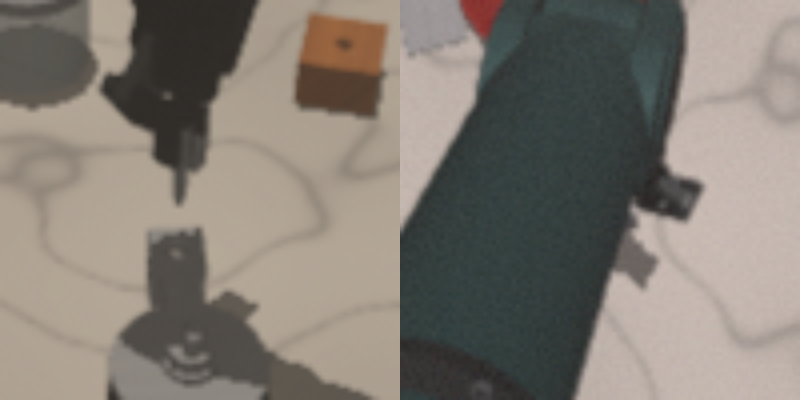

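Run:
```python
from h import *
robot.move_linear([.5952,-.0332,.121],feed=.1);robot.sleep(.2);s=st('near')
fs=[grab('side') for _ in range(4)];f=fs[0];im=np.mean([x['frame'].astype(float) for x in fs],0)
cv2.imwrite('pics/p3.png',cv2.resize(np.clip((im[185:225,322:367]-30)*1.8,0,255).astype(np.uint8),None,fx=16,fy=14.9,interpolation=0))
p=s['position'];print('pred foot px',proj(f,[p[0],p[1],p[2]-.0389]),'head bottom',proj(f,[p[0],p[1],p[2]-.0029]))
```

```text
near t7.77 p [ 0.5957 -0.0333  0.1216] F [-0.3  0.7 -0.3] w0.0102 j7 -107
pred foot px [343.34253931 209.40515463] head bottom [343.82548704 198.88148696]
```

View pics/p3.png

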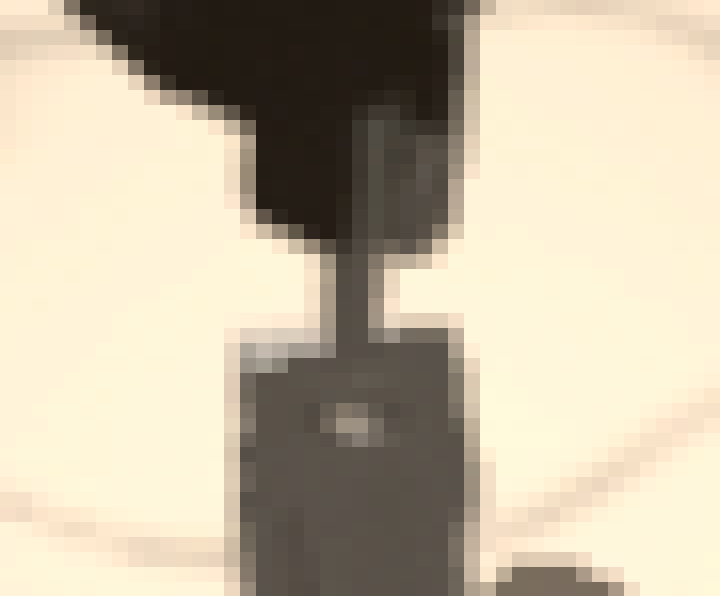

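Run:
```python
from h import *
ok=True
for z in (.112,.108,.104,.100,.094):
    robot.move_linear([.5949,-.0333,z],feed=.08);s=st(z)
    if s['wrist_force'][2]>6: print('contact');break
else:
    robot.sleep(.1);st()
a=grab('side','p4s.png')
cv2.imwrite('pics/p4.png',cv2.resize(np.clip((a['frame'][185:225,322:367].astype(float)-30)*1.8,0,255).astype(np.uint8),None,fx=16,fy=14.9,interpolation=0))
```

```text
0.112 t8.23 p [ 0.5942 -0.0332  0.1112] F [ 0.6 -0.8 -0.3] w0.0103 j7 -107
0.108 t8.48 p [ 0.5947 -0.0333  0.1077] F [ 0.1  0.7 -0.9] w0.0104 j7 -106
0.104 t8.73 p [ 0.5947 -0.0333  0.1037] F [-0.  -0.5 -0. ] w0.0105 j7 -106
0.1 t8.98 p [ 0.5947 -0.0333  0.0997] F [-0.2  0.2 -1.4] w0.0102 j7 -106
0.094 t9.23 p [ 0.5945 -0.0332  0.0935] F [ 0.2  0.4 -0.8] w0.0107 j7 -106
 t9.33 p [ 0.5948 -0.0333  0.0939] F [ 0.  -0.2 -0.7] w0.0103 j7 -106
```

View pics/p4.png

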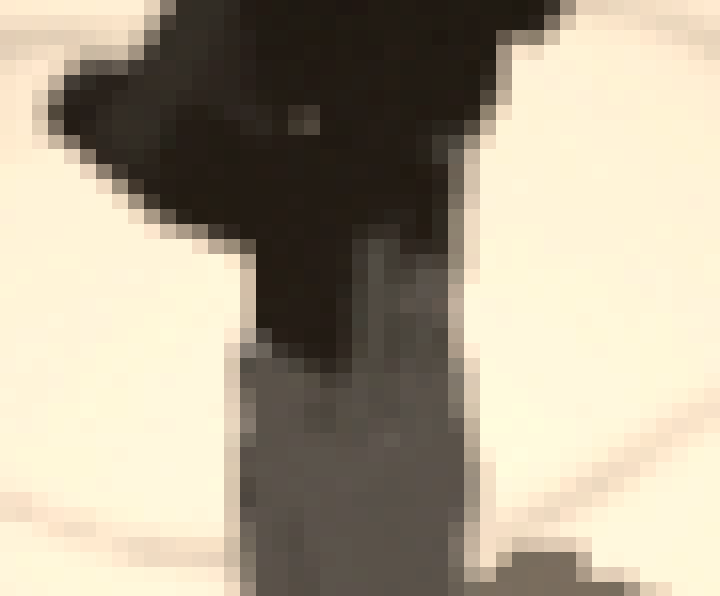

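There was no contact with the foot about 19 mm below the upper ear's top, so the pin is in the hole. I'll keep lowering it.

Run:
```python
from h import *
for z in (.089,.085,.081,.0785,.0773):
    robot.move_linear([.5949,-.0333,z],feed=.06);s=st(z)
    if s['wrist_force'][2]>8: print('contact');break
```

```text
0.089 t9.63 p [ 0.5946 -0.0332  0.0886] F [ 0.  -0.1 -1.2] w0.0101 j7 -106
0.085 t9.88 p [ 0.5946 -0.0333  0.0847] F [ 0.6  0.3 -0.7] w0.0106 j7 -106
0.081 t10.13 p [ 0.5946 -0.0332  0.0807] F [ 0.3  0.8 -0.5] w0.0106 j7 -106
0.0785 t10.38 p [ 0.5948 -0.0333  0.0783] F [ 0.4  0.4 -1.5] w0.0102 j7 -106
0.0773 t10.63 p [ 0.5949 -0.0333  0.0773] F [-0.9 -0.7 -0.1] w0.0106 j7 -106
```

Run:
```python
from h import *
robot.grip(.034);st('rel')
robot.move_linear([.5949,-.0333,.16],feed=.1);st('up')
robot.movep([.488,.238,.15],down(-79.5));st('over knob')
fs=[grab('side') for _ in range(4)];im=np.mean([x['frame'].astype(float) for x in fs],0)
ft=[grab('top') for _ in range(4)];it=np.mean([x['frame'].astype(float) for x in ft],0)
cv2.imwrite('pics/p5s.png',im);cv2.imwrite('pics/p5t.png',it)
g=lambda x:cv2.resize(np.clip((x-30)*1.7,0,255).astype(np.uint8),None,fx=10,fy=10,interpolation=0)
cv2.imwrite('pics/p5.png',np.hstack([g(im[190:230,325:365]),g(it[190:230,292:332])]))
```

```text
rel t10.98 p [ 0.595  -0.0333  0.0774] F [-0.3 -0.3 -0.2] w0.0341 j7 -106
up t11.96 p [ 0.5943 -0.0332  0.1594] F [ 0.4 -0.1 -0.4] w0.0339 j7 -108
over knob t13.08 p [0.4892 0.2361 0.15  ] F [-0.1 -1.1  0.5] w0.0338 j7 -107[ WARN:0@14.278] global loadsave.cpp:1063 imwrite_ Unsupported depth image for selected encoder is fallbacked to CV_8U.
```

View pics/p5.png

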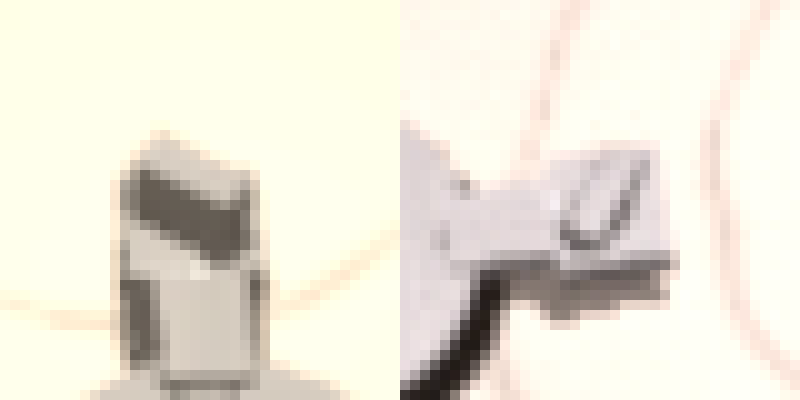

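View pics/p5s.png

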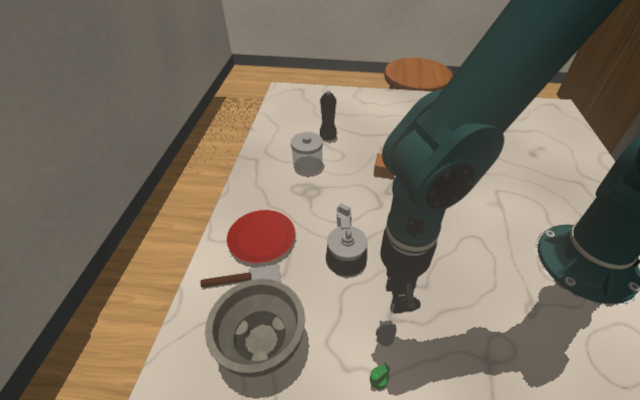

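Views show the pin head sitting flat on the upper ear at side (343,206). The gripper is above the grey knob at (387,333), with the green one well clear at (380,375). I'll check the height of the seated head, then take the knob.

Run:
```python
from m import *
for z in(.094,.099):print('expected head top px',z,proj(S,[.595,-.0335,z]),proj(T,[.595,-.0325,z]))
robot.grip(.044)
robot.move_linear([.488,.2378,.024],feed=.12);st('at')
fs=[grab('side') for _ in range(4)];im=np.mean([x['frame'].astype(float) for x in fs],0)
g=lambda x:cv2.resize(np.clip((x-30)*1.9,0,255).astype(np.uint8),None,fx=10,fy=10,interpolation=0)
cv2.imwrite('pics/p6.png',g(im[305:350,355:425]))
robot.grip(0.);st('grip')
f=grab('side');cv2.imwrite('pics/p7.png',g(f['frame'][305:350,355:425].astype(float)))
```

```text
expected head top px 0.094 [343.80034079 206.14070197] [312.31893794 209.16049408]
expected head top px 0.099 [343.86820129 204.68941946] [312.25863723 208.86867239]
at t14.94 p [0.4885 0.238  0.0246] F [-0.2  0.   0.9] w0.0439 j7 -106
grip t15.52 p [0.4881 0.2379 0.0244] F [-0.7 -0.5  4.8] w0.0126 j7 -106
```

View pics/p6.png

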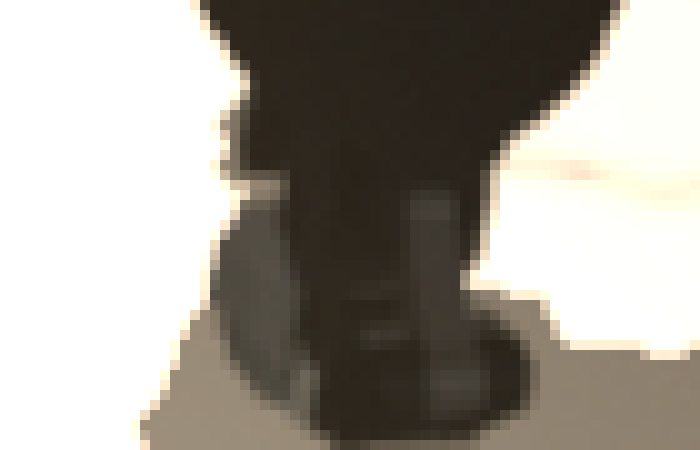

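View pics/p7.png

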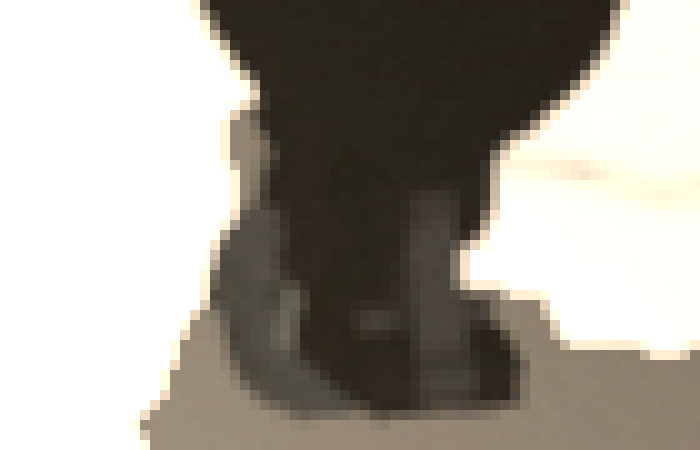

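Run:
```python
from m import *
robot.move_linear([.488,.2378,.17],feed=.15);st('up')
robot.movep([.5815,.0516,.17],down(-86));st('over')
robot.move_linear([.5815,.0516,.140],feed=.1);robot.sleep(.15);s=st('hover')
fs=[grab('side') for _ in range(4)];im=np.mean([x['frame'].astype(float) for x in fs],0)
ft=[grab('top') for _ in range(2)];it=np.mean([x['frame'].astype(float) for x in ft],0)
pickle.dump((im,it),open('hv.pkl','wb'))
p=s['position']
k=9;u0,v0=315,185
v=cv2.resize(np.clip((im[v0:v0+65,u0:u0+66]-30)*1.8,0,255).astype(np.uint8),None,fx=k,fy=k,interpolation=0)
fz=p[2]-.0244
for r,z,c in((.0175,fz,(0,0,255)),(.0175,fz+.02,(255,0,0))):
    P=np.array([proj(S,[p[0]+r*np.cos(q),p[1]+r*np.sin(q),z]) for q in np.linspace(0,6.28,60)])
    cv2.polylines(v,[((P-[u0,v0]+.5)*k).astype(int).reshape(-1,1,2)],True,c,1)
cv2.imwrite('pics/p8.png',v)
```

```text
up t16.69 p [0.4873 0.2375 0.1692] F [ 0.3 -0.3 -0.4] w0.0126 j7 -107
over t17.53 p [0.5806 0.0536 0.1693] F [0.3 0.6 0. ] w0.0131 j7 -91
hover t18.13 p [0.582  0.0521 0.1406] F [ 0.2 -0.6 -0.6] w0.0129 j7 -90
```

View pics/p8.png

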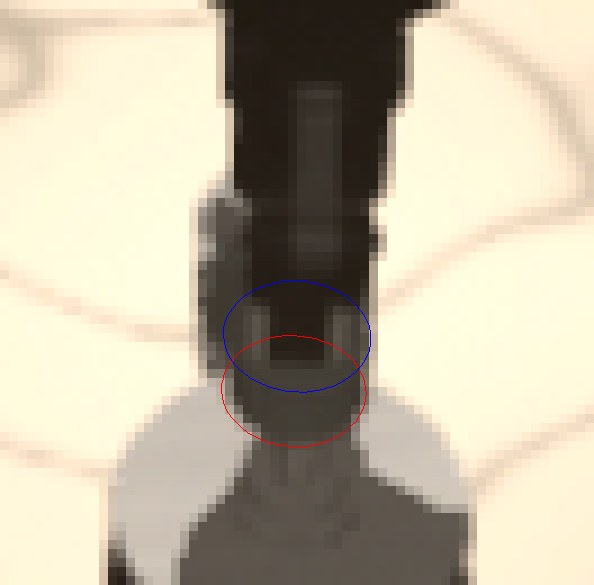

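Side view: the knob hub is centred near column 348 over the shaft, within about 1 mm of the predicted position. I'll descend in small steps, watching the force. Contact with the shaft top would show as 4 N or more around TCP z ≈ 0.125.

Run:
```python
from h import *
for z in (.130,.127,.125,.1235,.122,.1205,.119,.1175,.116,.1145,.113):
    robot.move_linear([.5815,.052,z],feed=.05);robot.sleep(.08)
    F=np.mean([robot.state()['wrist_force'][2]]);s=st(z)
    if s['wrist_force'][2]>4.5: print('contact');break
```

```text
0.13 t18.87 p [0.5814 0.052  0.1297] F [ 0.4  0.3 -0.7] w0.0127 j7 -90
0.127 t19.20 p [0.5815 0.052  0.127 ] F [-0.5 -0.  -0.4] w0.0126 j7 -90
0.125 t19.53 p [0.5815 0.052  0.125 ] F [-0.5  0.  -0.3] w0.0129 j7 -90
0.1235 t19.87 p [0.5815 0.052  0.1235] F [-0.1 -0.2 -0.4] w0.0126 j7 -90
0.122 t20.20 p [0.5815 0.052  0.122 ] F [ 0.1 -0.3  0.5] w0.0129 j7 -90
0.1205 t20.53 p [0.5814 0.0519 0.1204] F [ 0.4 -0.1 -0.3] w0.0127 j7 -90
0.119 t20.87 p [0.5815 0.0519 0.1189] F [-0.2 -0.  -0.4] w0.0128 j7 -90
0.1175 t21.20 p [0.5815 0.0519 0.1174] F [ 0.5 -1.  -0.7] w0.0127 j7 -90
0.116 t21.53 p [0.5815 0.0519 0.1159] F [ 0.1 -0.1 -0.5] w0.0129 j7 -90
0.1145 t21.87 p [0.5815 0.0519 0.1144] F [ 0.6 -0.7 -0.6] w0.0128 j7 -90
0.113 t22.20 p [0.5815 0.0519 0.1129] F [ 0.4 -1.3 -0.7] w0.0130 j7 -90
```

The knob is about 12 mm down over the D-shaft without resistance, so the orientation matches. Next I'll press on against the spring.

Run:
```python
from h import *
for z in (.1115,.110,.109,.108,.107,.106,.105,.104,.103,.102,.101):
    robot.move_linear([.5815,.052,z],feed=.05);robot.sleep(.1)
    s=st(z);fz=np.mean([s['wrist_force'][2]])
    if fz>18: print('bottom');break
```

```text
0.1115 t22.55 p [0.5815 0.0519 0.1114] F [ 0.9 -0.6 -0.7] w0.0130 j7 -90
0.11 t22.90 p [0.5816 0.0519 0.1103] F [-0.3  1.1  3.4] w0.0127 j7 -90
0.109 t23.25 p [0.5817 0.0519 0.1091] F [-0.9 -1.1  4.5] w0.0128 j7 -90
0.108 t23.60 p [0.5816 0.0519 0.1081] F [-0.8 -2.   4.4] w0.0129 j7 -90
0.107 t23.95 p [0.5817 0.052  0.1072] F [-0.9 -1.5  5.8] w0.0132 j7 -90
0.106 t24.30 p [0.5816 0.052  0.1063] F [-1.2 -2.   6.3] w0.0125 j7 -90
0.105 t24.65 p [0.5817 0.0519 0.1054] F [-1.3 -1.4  6.4] w0.0129 j7 -90
0.104 t25.00 p [0.5817 0.0519 0.1045] F [-0.7 -2.6  7.2] w0.0128 j7 -90
0.103 t25.35 p [0.5817 0.052  0.1036] F [-0.6 -0.9  8.4] w0.0129 j7 -90
0.102 t25.70 p [0.5817 0.0519 0.1027] F [-1.8 -1.6  9. ] w0.0126 j7 -90
0.101 t26.05 p [0.5817 0.052  0.1022] F [-1.7 -2.2 14.3] w0.0134 j7 -90
```

The force curve is as specified: about 4 N at first contact (z ≈ 0.1103), about 9–10 N near 8 mm of travel, then a step to 14 N at the stop. One last look while holding.

Run:
```python
from m import *
robot.sleep(.4)
for _ in range(3):
    s=st();robot.sleep(.05)
im=np.mean([grab('side')['frame'].astype(float) for _ in range(3)],0)
it=grab('top')['frame'].astype(float)
g=lambda x:cv2.resize(np.clip((x-30)*1.8,0,255).astype(np.uint8),None,fx=8,fy=8,interpolation=0)
cv2.imwrite('pics/p9.png',np.hstack([g(im[195:255,320:370]),g(it[190:250,280:330])]))
```

```text
t26.45 p [0.5817 0.052  0.1023] F [-2.  -2.  14.2] w0.0127 j7 -90
 t26.50 p [0.5817 0.052  0.1022] F [-2.4 -2.4 13.1] w0.0126 j7 -90
 t26.55 p [0.5817 0.0519 0.1023] F [-2.9 -1.5 13.7] w0.0126 j7 -90
```

View pics/p9.png

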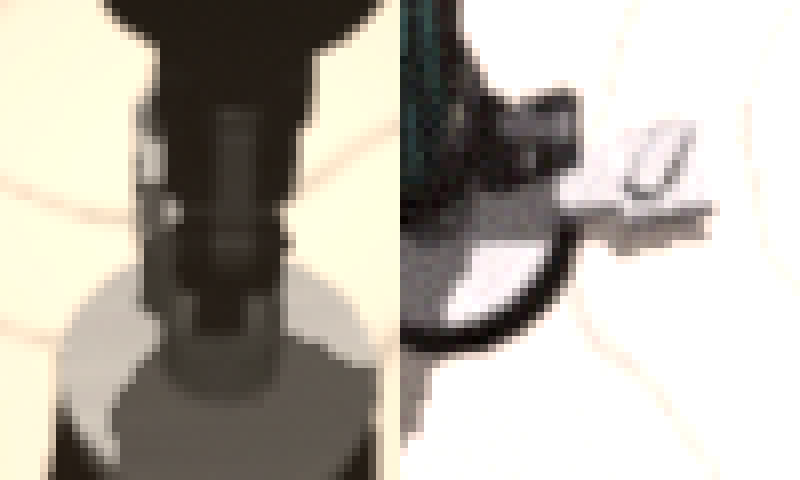

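The side view shows the hub down on the bushing at about (347,240). The top view shows the pin head still seated on the ear at about (312,210), clear of the gripper. Handing in.

Run:
```python
from h import *
robot.job_done()
```

```text
the job is handed in; nothing more can be done
```

I moved the pin from its rest into both ears and let go of it. I then fitted the grey knob on the D-shaft, pressed it to the bottom stop and handed in at about 27 s while still holding it down. `job_done()` gives no verdict, so success rests on the checks below.

- **Pin:** it went in without any contact force. After release its head top appeared at (343.5, 206) in the side view, against (343.8, 206.1) expected when seated. It was still in place in the last top view, with a visible gap to the gripper.
- **Knob:** it slid over the shaft without resistance. The spring took up at TCP z ≈ 0.1103 m, the force rose from about 4 N to 9 N, then stepped up to about 14 N at 0.1022 m. That is about 8 mm of travel, and it held steady at about 14 N before hand-in.
- **Disagreement:** the two cameras differed by about 1.2 mm in x and 2.4 mm in y at the grinder. I aimed between them, and both fits went in first time.
- **Not measured directly:** shaft travel and the knob's final position and angle were inferred from tool height, force and the fit of the D.
- **Bystanders:** I did not re-measure the molcajete, jar or pepper mill at the end. The arm stayed clear of them, and they looked unmoved in the side view taken at about 13 s, after the pin was placed.

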